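Take the rock out of a gold scale and check it with a weight

TASK

The gold scale on the marble slab rocks because its front left levelling screw has worked itself up: turn that screw down until all four feet carry and the scale stands solid, without jacking it so far that it rocks the other way. Then take your hand off and set the largest brass check weight gently, upright, on the middle of the pan. Don't lean on the scale or push it about on its slab, and leave the other weights and the things on the bench where they are.

Things in the scene. Friction and masses are not known exactly. Their poses are not given: they have to be found in the camera images.
- slab: square marble slab 210 x 210 x 24 mm lying fixed on the bench, on which the scale stands; origin in the middle of its underside, so its flat top is 24 mm above the origin; it cannot shift
- scale: small table scale for gold: light grey box 126 x 126 mm on four feet, sloped display in front, standing loose on the slab; about 3 kg, centre of mass 17 mm behind the middle. Origin in the middle between the feet, level with their undersides; x points to its back (away from the display), y to its left as the robot sees it. The four feet stand at x, y = +-82 mm; the box's top is at z = 47 mm
- pan_top (a point): centre of the upper face of the scale's round flat steel pan, 85 mm across; 14 mm behind the middle of the scale, 54.5 mm above the undersides of its feet
- screw_left: front left levelling screw with a dark knurled steel knob, 31 mm across. Origin on its upright axis at the underside of its foot; the knob spans z = 44 to 64 mm and the lug it goes through ends at about z = 32 mm; free all round above that. At the start it has worked up, so this corner hangs 0.4 to 1.7 mm over the slab and, pressed with about 3 N, dips until its foot meets the slab
- screw_left_top (a point): centre of the top face of the front left knob. Turned clockwise seen from above, knob, screw and foot go down through the lug by 3 mm a turn (0.48 mm a radian), which raises that corner; it takes 0.05 to 0.1 N m and stays where it is left. From where the foot just touches about 0.75 rad more shares the load evenly (front feet 6 N, rear 9 N); each 0.2 rad shifts 1.5 N from one pair of opposite feet to the other
- screw_right_top (a point): centre of the top face of the front right knob: the same kind of screw, already about right; it need not be turned
- foot_front_left: black round rubber foot, 18 mm across and 8 mm high, at the front left corner; it is the lower end of the front left levelling screw and turns with it. Its origin is the middle of its underside; it gives about 70 N/mm when loaded
- foot_front_right: black round rubber foot, 18 mm across and 8 mm high, at the front right corner; lower end of the front right levelling screw. Its origin is the middle of its underside; it gives about 70 N/mm when loaded
- foot_rear_left: black round rubber foot, 18 mm across and 8 mm high, at the rear left corner; of fixed height. Its origin is the middle of its underside; it gives about 70 N/mm when loaded
- foot_rear_right: black round rubber foot, 18 mm across and 8 mm high, at the rear right corner; of fixed height. Its origin is the middle of its underside; it gives about 70 N/mm when loaded
- weight_large: the largest of three brass check weights standing on the bench to the right of the slab, 200 g: cylinder 29 mm in diameter and 31 mm high, with a knob 20 mm across on top, 46.5 mm high in all; origin in the middle of its underside
- weight_medium: the middle brass check weight, 100 g: 23 mm in diameter, 40 mm high with its knob; origin in the middle of its underside
- weight_small: the smallest brass check weight, 50 g: 18 mm in diameter, 34.5 mm high with its knob; origin in the middle of its underside
- yellow_jar: bystander: small round screw-lid jar, 35 mm across, 30 mm high; origin in the middle of its underside
- loupe: bystander: small folded loupe, 18 x 36 x 13 mm; origin in the middle of its underside
- bench_block: bystander: square steel bench block, 66 x 66 x 18 mm; origin in the middle of its underside
There are look-alikes about, which are no part of the job. What is shaped like the weight_large but blue is not meant.

How it is judged:
On the way, in this order (a step that is already met when the one before it is completed fails the run):
1. all four feet carry load with the hand off the scale, before the weight is set on it (contact force between each of foot_front_left, foot_front_right, foot_rear_left, foot_rear_right and slab above 2.5 N and contact force between each of the arm, the fingers and scale below 0.05 N and horizontal distance between weight_large and pan_top above 0.05 m), for 0.3 s.
2. the largest check weight stands on the middle of the pan (horizontal distance between weight_large and pan_top below 0.02 m and z of weight_large in the frame of pan_top between -0.003 and 0.004 m and angle between weight_large's own z axis and vertical below 0.1 rad), for 0.2 s.
At the end, for the whole second after the job is handed in: each of the four feet presses on the slab with more than 2.5 N (right: front 6 N, rear 9 N each); the largest check weight stands upright (within 0.1 rad) on the pan, its axis within 20 mm of the pan's centre; scale within 0.03 rad of level; both at rest (all of step 2 and contact force between each of foot_front_left, foot_front_right, foot_rear_left, foot_rear_right and slab above 2.5 N and linear speed of each of weight_large, scale below 0.02 m/s and angle between scale's own z axis and vertical below 0.03 rad); the robot touches nothing.
It fails at once if the scale is leaned on: more than 40 N on one foot (contact force between any of foot_front_left, foot_front_right, foot_rear_left, foot_rear_right and slab above 40 N).
It fails at once if the scale is pushed more than 20 mm from its place (distance of scale from where it was at the start of the episode above 0.02 m).
It fails at once if the check weight is banged or pressed on the scale with more than 20 N (contact force between weight_large and scale above 20 N).
It fails at once if another weight or a thing on the bench is moved more than 30 mm (distance of any of weight_medium, weight_small, yellow_jar, loupe, bench_block from where it was at the start of the episode above 0.03 m).
It also fails if it takes over 72 s, if anything falls off the work surface, if the arm or the gripper's body presses on something with over 40 N, if the wrist force passes 120 N, or if a joint passes its speed limit or range.

ROBOT

A 7-joint arm with a two-finger parallel gripper is mounted at the origin on the work surface; the furniture and walls round the work are solid. World frame = base frame: x ahead of the robot, y to its left, z up, the work surface at z = 0. Lengths are in m, angles in rad, forces in N, time in s.
With the tool pointing down it reaches from about 0.425 to 0.875 m from the base axis. Payload 4.7 kg.
Tool frame: the origin (TCP) lies midway between the tips of the shut fingers; the grasp point (between the pads) lies 19 mm behind it (ctrl.grip_depth is the distance from the TCP to the grasp point, in m); z points along the fingers, y is the direction in which the jaws open and shut (so a half turn about z gives the same grasp; the last joint's range is limited). The gripper opens to 87 mm and grips with 3 to 60 N. Pads are 19 mm wide; open, the fingers measure 117 mm over their backs; the gripper's body (75 mm by 190 mm) begins 51 mm behind the grasp point.
Start: joints at [-0.779, 0.321, -0.07, 1.45, 0.023, 1.371, -0.057], TCP at [0.456, 0.463, 0.223] pointing down, gripper open.
Joint ranges: [-2.86, 2.86], [-0.3, 2.09], [-1.38, 1.24], [0.06, 2.45], [-1.56, 4.7], [0.09, 2.05], [-2.69, 2.69]. Speed limits (rad/s): [2.57, 2.57, 3.14, 3.14, 3.14, 3.14, 3.14].

INTERFACE

Orientations are given as a rotation vector (axis times angle).
In Python, from bench import ctrl gives the robot as it stands. The module is installed in compiled form; this text tells all that it offers.
- The arm moves only by the shell command python3 -m inch 'ROWS' [FORCE]. ROWS is JSON, a list of rows, each a list of 5 numbers: the opening, from -1 (shut) to 1 (fully open), so that 0 is half open, then the shift along the tool's x, y, z in mm, then the turn about the tool's z in rad. In form: [[fingers, tx, ty, tz, twist], ...]. A call has 1 to 5 rows; each row shifts and turns the pose as measured when the row begins, along the tool's axes as they then stand; what a row does not reach is not made up. A row lasts 1/8 s, in which the tool goes at most 62.5 mm and 10.7 degrees, less where a joint would pass 70% of its speed; a pose out of reach is approached as far as the arm can. A call is refused whole if a number of a shift passes 62.5 or a number of a turn 0.188, either way. A call with a gripper value outside its range is refused whole. The fingers move at their own pace and stop on an object; FORCE is the grip in N (left out, the last holds). Time passes only in rows, so rows that do not move let the fingers close. It gives the time, the measured TCP pose, the force and the opening at its end, in the units of the state.
- ctrl.get_state(): the state, without advancing time (a new reading comes with each control period).
- ctrl.get_image(name): name is "scene" or "top" or "wrist"; returns a dict with "color" (480x640x3 uint8, red, green, blue), "range_z" (480x640 float32, m along the optical axis (not along the pixel's ray), 0 where there is no reading), "K" (3x3 intrinsics, pixels), "R" (3x3) and "t" (3): a world point X has camera coordinates R X + t. Camera axes: x right, y down, z forward; pixel columns grow to the right and rows downward; lengths in m; the calibration is good to about 2 mm. A picture is of the moment at which its call begins.
- ctrl.close_job(): hands the job in, once; it reports no verdict.
The state is a dict: "time": time; "joint_positions": joint angles; "qd": joint speeds; "joint_torque": joint torques, N m; "position": TCP position; "tool_rot": TCP orientation; "ft_force": force on the tool from outside, world axes, zero at the start; "torque": the same for the moment, N m; "grip_width": opening from 0.0 (shut) to 1.0 (fully open).
Only numpy, scipy, OpenCV 4.12 (cv2) and the standard library are available. Lean on these libraries where they do the work, as an engineer would, in place of code of your own. Each camera call takes 0.05 s, during which the arm holds its last target. There are 200 camera calls.

## Working session

There is one attempt and no reset: what is moved stays moved. The work goes in short steps, Python scripts to look and compute and a shell command to move; the robot and the scene stay as the last step left them, time stands still between calls to the robot, and variables do not carry over. Pictures are saved under pics/ and viewed, about 8 in all and at most 12, crops included, and the job is handed in when it is done.

```bash
mkdir -p pics; cat > h.py <<'E'
from bench import ctrl
import numpy as np, cv2
from scipy.spatial.transform import Rotation as Ro
def pt(im,u,v,z=None):
    K,R,t=im["K"],im["R"],im["t"]
    ray=np.linalg.inv(K)@[u,v,1.]
    if z is None:
        d=np.median(im["range_z"][int(v)-1:int(v)+2,int(u)-1:int(u)+2]); return R.T@(ray*d-t)
    o=-R.T@t; r=R.T@ray
    return o+r*(z-o[2])/r[2]
def save(im,name,crop=None,s=1):
    c=im["color"][:,:,::-1]
    if crop: x0,y0,x1,y1=crop; c=c[y0:y1,x0:x1]
    cv2.imwrite(f"pics/{name}.png",cv2.resize(c,None,fx=s,fy=s,interpolation=cv2.INTER_CUBIC))
def st():
    s=ctrl.get_state(); print({k:np.round(s[k],4).tolist() for k in ("time","position","tool_rot","ft_force","torque","grip_width")})
    print("R",np.round(Ro.from_rotvec(s["tool_rot"]).as_matrix(),3).tolist())
    return s
E
python3 - <<'E'
from h import *
st()
im=ctrl.get_image("top"); np.save("top.npy",im,allow_pickle=True); save(im,"top1",None,1.25)
im=ctrl.get_image("scene"); np.save("scene.npy",im,allow_pickle=True); save(im,"scene1",None,1.25)
E
```

```text
{'time': 0.0, 'position': [0.4558, 0.4627, 0.2215], 'tool_rot': [-1.1909, -2.9065, 0.0028], 'ft_force': [0.4063, -0.1478, -0.0884], 'torque': [-0.0261, -0.0029, -0.0342], 'grip_width': 0.9996}
R [[-0.712, 0.702, -0.001], [0.702, 0.712, -0.001], [-0.0, -0.002, -1.0]]
```

View pics/top1.png

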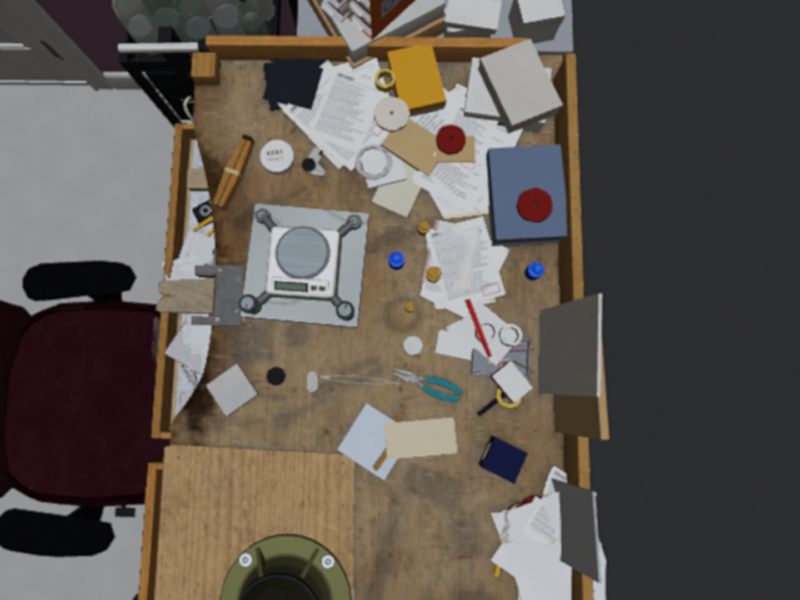

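View pics/scene1.png

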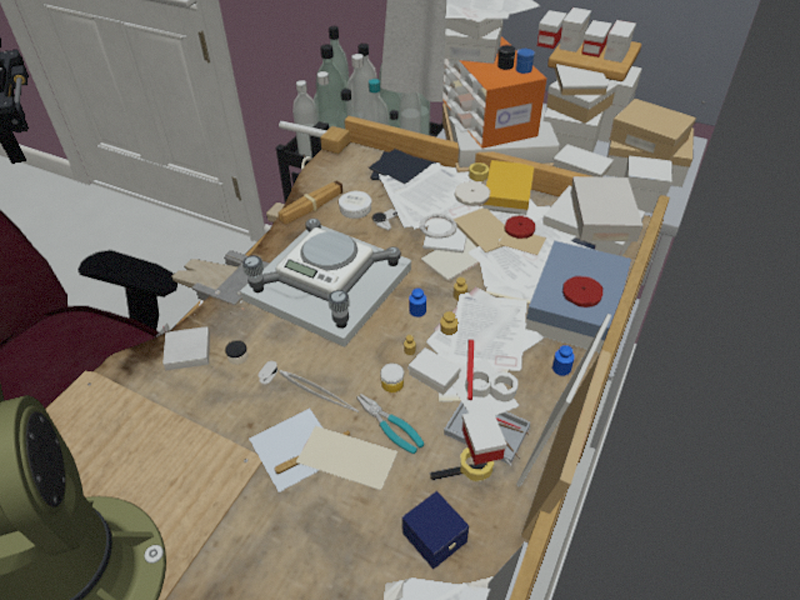

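```bash
python3 - <<'E'
from h import *
im=np.load("top.npy",allow_pickle=True).item()
for n,u,v in [("FL",248,304),("FR",345,310),("RL",263,215),("RR",354,222),("pan",302,252),("A433,274",433,273),("B424,228",424,228),("C",409,307),("blue",396,260),("pin",215,295),("jar",412,345),("TL",254,206),("slabBR",357,326)]:
    print(n,pt(im,u/1.25,v/1.25).round(4))
c=im["color"][:,:,::-1]
a=cv2.resize(c[150:275,180:290],None,fx=4.5,fy=4.5,interpolation=cv2.INTER_CUBIC)
b=cv2.resize(c[170:260,300:360],None,fx=5,fy=5,interpolation=cv2.INTER_CUBIC)
H=max(a.shape[0],b.shape[0]);o=np.zeros((H,a.shape[1]+b.shape[1],3),np.uint8);o[:a.shape[0],:a.shape[1]]=a;o[:b.shape[0],a.shape[1]:]=b
print(a.shape,o.shape);cv2.imwrite("pics/crop1.png",o)
E
```

```text
FL [0.4955 0.0696 0.0881]
FR [ 0.488  -0.0933  0.0869]
RL [0.66   0.0598 0.0552]
RR [ 0.6499 -0.102   0.053 ]
pan [ 0.5883 -0.0159  0.078 ]
A433,274 [ 0.5614 -0.2427  0.0459]
B424,228 [ 0.6453 -0.2268  0.0367]
C [ 0.5025 -0.2016  0.0314]
blue [ 0.5841 -0.1774  0.0446]
pin [0.5234 0.1535 0.0018]
jar [ 0.4356 -0.2077  0.0293]
TL [ 0.6943  0.091  -0.001 ]
slabBR [ 0.4684 -0.1097  0.0204]
(562, 495, 3) (562, 795, 3)
```

View pics/crop1.png

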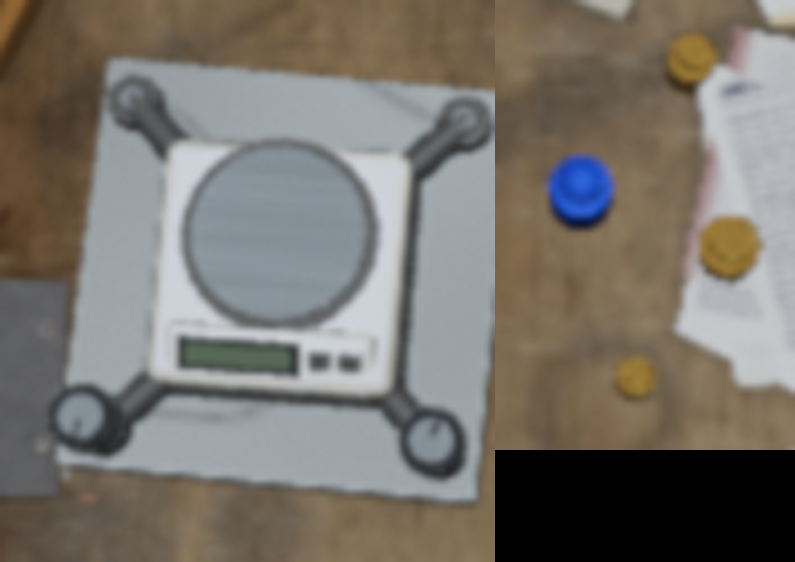

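```bash
python3 -m inch '[[0,-43,-36,0,0],[0,-43,-36,0,0],[0,-43,-36,0,0],[0,-43,-36,0,0],[0,-43,-36,0,0]]' 20 ; python3 -m inch '[[0,-43,-36,0,0],[0,-40,-34,0,0],[0,0,0,0,0]]'; python3 -c "
from h import *
s=st();print(s['joint_positions'])
im=ctrl.get_image('wrist');np.save('w1.npy',im,allow_pickle=True);save(im,'w1')"
```

```text
time: 0.72
position: [0.481, 0.1805, 0.2179]
tool_rot: [-1.175, -2.909, 0.007]
ft_force: [0.4, 0.2, 0.3]
grip_width: 0.54
time: 1.1
position: [0.4917, 0.063, 0.2175]
tool_rot: [-1.188, -2.903, 0.009]
ft_force: [0.8, 0.8, 0.3]
grip_width: 0.503
{'time': 1.1, 'position': [0.4917, 0.063, 0.2175], 'tool_rot': [-1.1878, -2.9033, 0.0088], 'ft_force': [0.795, 0.7696, 0.2737], 'torque': [0.1078, -0.0161, 0.0034], 'grip_width': 0.5031}
R [[-0.713, 0.701, -0.006], [0.701, 0.713, -0.003], [0.002, -0.007, -1.0]]
[-0.37750738 -0.00344168  0.1950394   1.83263665  0.00297619  1.31932327
  0.61090995]
```

View pics/w1.png

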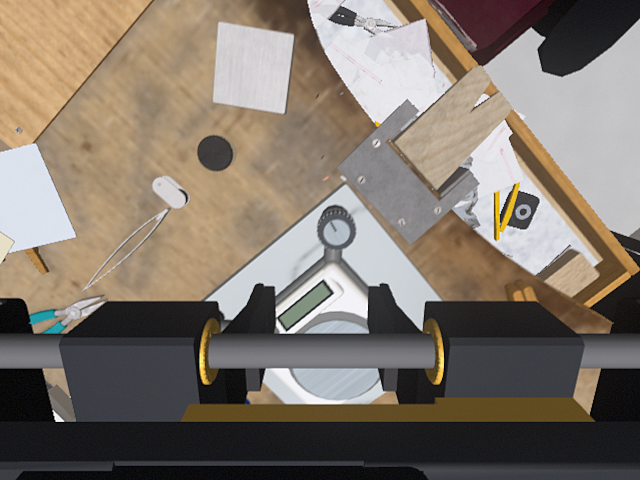

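```bash
python3 - <<'E'
from h import *
im=np.load("w1.npy",allow_pickle=True).item()
s=ctrl.get_state();R=Ro.from_rotvec(s["tool_rot"]).as_matrix()
for n,u,v in [("knob",338,234),("pan",335,355),("slab",338,190),("box",300,285)]:
    p=pt(im,u,v);print(n,p.round(4),(R.T@(p-s["position"])*1000).round(1))
print(pt(im,338,234,0.088))
E
```

```text
knob [0.4997 0.0719 0.0902] [ -2.2  10.9 127.1]
pan [0.4721 0.0867 0.3055] [ 28.6   0.9 -88.1]
slab [0.4834 0.0909 0.0228] [ 22.5  13.6 194.6]
box [0.5172 0.0083 0.0594] [-59.3 -22.2 157.8]
[0.50020551 0.07156681 0.088     ]
```

```bash
python3 -m inch '[[0,1,10,25,0],[0,0,0,20,-0.186],[0,0,0,10,-0.186],[0,0,0,0,-0.186],[0,0,0,0,-0.186]]'; python3 -m inch '[[0,0,0,0,-0.186],[0,0,0,0,-0.186],[0,0,0,0,-0.186],[0,0,0,0,-0.186],[0,0,0,0,0]]'; python3 -c "
from h import *
s=st();print(s['joint_positions'])
im=ctrl.get_image('wrist');np.save('w2.npy',im,allow_pickle=True);save(im,'w2')"
```

```text
time: 1.78
position: [0.4954, 0.084, 0.159]
tool_rot: [-0.023, -3.132, -0.001]
ft_force: [0.5, -0.0, -0.3]
grip_width: 0.503
time: 2.4
position: [0.4927, 0.095, 0.1568]
tool_rot: [1.126, -2.919, -0.013]
ft_force: [-0.6, -0.6, -0.3]
grip_width: 0.5
{'time': 2.4, 'position': [0.4927, 0.095, 0.1568], 'tool_rot': [1.1263, -2.9195, -0.0126], 'ft_force': [-0.611, -0.6332, -0.2774], 'torque': [0.1384, 0.0837, 0.0339], 'grip_width': 0.5005}
R [[-0.741, -0.672, -0.014], [-0.672, 0.741, 0.003], [0.009, 0.012, -1.0]]
[-0.36563752  0.06039044  0.13168442  1.89263529 -0.01528843  1.20246761
  2.07865854]
```

View pics/w2.png

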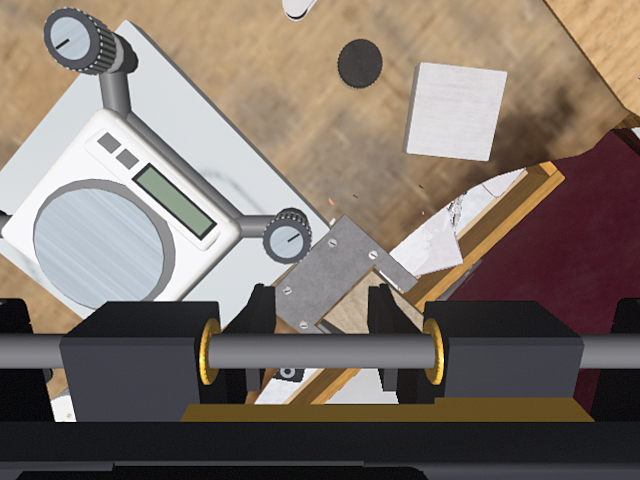

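```bash
python3 - <<'E'
from h import *
im=np.load("w2.npy",allow_pickle=True).item()
s=ctrl.get_state();R=Ro.from_rotvec(s["tool_rot"]).as_matrix()
p=pt(im,288,242);print(p.round(4),(R.T@(p-s["position"])*1000).round(1))
E
for i in 1 2; do python3 -m inch '[[0,0,0,0,0.1],[0,0,0,0,0.1]]'; done;  python3 -m inch '[[0,0,0,0,0]]'; python3 -m inch '[[0,0,0,0,0]]';python3 -m inch '[[0,0,0,0,-0.1],[0,0,0,0,-0.1],[0,0,0,0,-0.1],[0,0,0,0,-0.1]]'; python3 -m inch '[[0,0,0,0,0]]'
```

```text
[0.4969 0.0722 0.0901] [ 11.6 -20.6  66.5]
time: 2.7
position: [0.4921, 0.0969, 0.1563]
tool_rot: [0.812, -3.02, -0.011]
ft_force: [0.9, -0.4, -0.1]
grip_width: 0.495
time: 2.95
position: [0.4917, 0.0986, 0.1561]
tool_rot: [0.488, -3.088, -0.01]
ft_force: [0.8, 0.5, -0.2]
grip_width: 0.5
time: 3.08
position: [0.4915, 0.0993, 0.1559]
tool_rot: [0.487, -3.088, -0.01]
ft_force: [-0.1, 0.1, -0.0]
grip_width: 0.499
time: 3.2
position: [0.4914, 0.0997, 0.1559]
tool_rot: [0.489, -3.087, -0.01]
ft_force: [-0.6, -0.1, 0.4]
grip_width: 0.497
time: 3.7
position: [0.4912, 0.1005, 0.1557]
tool_rot: [1.115, -2.922, -0.015]
ft_force: [0.6, 0.6, 0.4]
grip_width: 0.499
time: 3.82
position: [0.4912, 0.1006, 0.1557]
tool_rot: [1.114, -2.922, -0.016]
ft_force: [-0.5, -0.7, -0.1]
grip_width: 0.5
```

```bash
python3 -m inch '[[0,15,-25,20,0],[0,0,0,20,0.15],[0,0,0,0,0.15],[0,0,0,0,0.15],[0,0,0,0,0.15]]';  python3 -m inch '[[0,0,0,0,0],[0,0,0,0,0],[0,0,0,0,0]]'; python3 -c "
from h import *
s=st();R=Ro.from_rotvec(s['tool_rot']).as_matrix();print((R.T@(np.array([.497,.0715,.064])-s['position'])*1000).round(1))"
```

```text
time: 4.45
position: [0.4963, 0.0717, 0.1143]
tool_rot: [0.157, -3.121, -0.008]
ft_force: [-1.0, -0.1, -0.0]
grip_width: 0.499
time: 4.82
position: [0.4964, 0.072, 0.1143]
tool_rot: [0.162, -3.121, -0.008]
ft_force: [-0.4, -0.1, -0.5]
grip_width: 0.498
{'time': 4.825, 'position': [0.4964, 0.072, 0.1143], 'tool_rot': [0.162, -3.1213, -0.0083], 'ft_force': [-0.4487, -0.1077, -0.4991], 'torque': [0.0416, -0.0174, 0.0158], 'grip_width': 0.4984}
R [[-0.994, -0.103, -0.016], [-0.104, 0.995, 0.004], [0.016, 0.006, -1.0]]
[-1.4 -0.8 50.3]
```

```bash
python3 -m inch '[[0,-1,-0.5,20,0],[0,0,0,10,0],[0,0,0,5,0],[0,0,0,0,0]]';  python3 -m inch '[[0,0,0,10,0],[0,0,0,4,0],[0,0,0,0,0]]';python3 -m inch '[[0,0,0,0,0],[0,0,0,0,0]]'; python3 -c "
from h import *
st();im=ctrl.get_image('scene');save(im,'s2',(170,160,340,290),4.6)"
```

```text
time: 5.32
position: [0.4975, 0.072, 0.0791]
tool_rot: [0.165, -3.123, -0.009]
ft_force: [0.3, -0.2, -0.1]
grip_width: 0.498
time: 5.7
position: [0.4979, 0.0721, 0.0649]
tool_rot: [0.166, -3.124, -0.009]
ft_force: [-0.3, 0.4, -0.1]
grip_width: 0.497
time: 5.95
position: [0.4981, 0.0722, 0.0651]
tool_rot: [0.166, -3.124, -0.009]
ft_force: [-0.6, 0.4, -2.0]
grip_width: 0.501
{'time': 5.95, 'position': [0.4981, 0.0722, 0.0651], 'tool_rot': [0.166, -3.1243, -0.0094], 'ft_force': [-0.5735, 0.4262, -2.0322], 'torque': [0.0334, -0.0238, 0.0069], 'grip_width': 0.5011}
R [[-0.994, -0.106, -0.013], [-0.106, 0.994, 0.005], [0.013, 0.007, -1.0]]
```

View pics/s2.png

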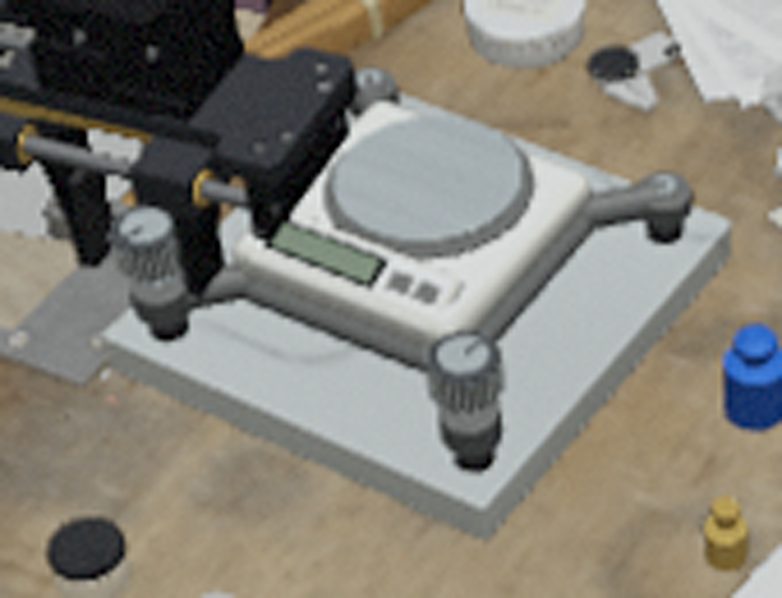

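```bash
python3 -m inch '[[-0.15,0,0,0,0],[-0.3,0,0,0,0],[-0.4,0,0,0,0],[-0.4,0,0,0,0]]' 10; python3 -m inch '[[-1,0,0,0,0],[-1,0,0,0,0]]' 20;python3 -m inch '[[-1,0,0,0,0],[-1,0,0,0,0]]' 20; python3 -c "
from h import *
st()"
```

```text
time: 6.5
position: [0.4984, 0.0713, 0.0655]
tool_rot: [0.165, -3.125, -0.008]
ft_force: [-0.2, -0.6, 0.4]
grip_width: 0.351
time: 6.75
position: [0.4984, 0.0715, 0.0655]
tool_rot: [0.165, -3.125, -0.009]
ft_force: [-0.3, -1.4, 0.0]
grip_width: 0.346
time: 7.0
position: [0.4984, 0.0714, 0.0655]
tool_rot: [0.165, -3.125, -0.008]
ft_force: [0.2, 0.2, 0.4]
grip_width: 0.347
{'time': 7.0, 'position': [0.4984, 0.0714, 0.0655], 'tool_rot': [0.1649, -3.125, -0.0085], 'ft_force': [0.1801, 0.1544, 0.4282], 'torque': [0.0197, 0.008, 0.007], 'grip_width': 0.3474}
R [[-0.994, -0.105, -0.013], [-0.105, 0.994, 0.005], [0.012, 0.006, -1.0]]
```

```bash
for i in 1 2 3 4; do python3 -m inch '[[-1,0,0,0.4,0],[-1,0,0,0,0]]' | grep -E "pos|force"; done
```

```text
position: [0.4985, 0.0714, 0.0654]
ft_force: [-0.1, -2.5, 1.1]
position: [0.4985, 0.0715, 0.0653]
ft_force: [-0.7, -1.6, 2.6]
position: [0.4985, 0.0715, 0.065]
ft_force: [-0.9, -0.9, 3.7]
position: [0.4985, 0.0715, 0.0647]
ft_force: [-1.7, -0.7, 4.1]
```

```bash
cat > z.py <<'E'
from h import *
s=ctrl.get_state();print("z %.3f mm F %s T %s"%(s["position"][2]*1000,np.round(s["ft_force"],1),np.round(s["torque"],3)))
E
for i in 1 2 3 4 5 6; do python3 -m inch '[[-1,0,0,0.6,0],[-1,0,0,0,0]]' >/dev/null; python3 z.py; done
```

```text
z 64.656 mm F [-1.3 -1.1  3.5] T [-0.13   0.378 -0.022]
z 64.627 mm F [-2.4 -0.8  3.3] T [-0.169  0.486 -0.006]
z 64.629 mm F [-2.4 -2.   3.6] T [-0.091  0.434  0.023]
z 64.637 mm F [-2.1 -1.6  3.7] T [-0.142  0.483  0.021]
z 64.616 mm F [-2.6 -1.3  4.6] T [-0.144  0.497 -0.011]
z 64.610 mm F [-3.3 -1.3  3.9] T [-0.178  0.523  0.005]
```

```bash
python3 -m inch '[[-1,0,0,2,0]]' >/dev/null; python3 z.py; python3 -m inch '[[-1,0,0,2,0]]' >/dev/null; python3 z.py;  python3 -m inch '[[-1,0,0,0,0]]' >/dev/null; python3 z.py; for i in 1 2 3 4 5 6; do  python3 -m inch '[[-1,0,0,-0.5,0],[-1,0,0,0,0]]' >/dev/null; python3 z.py; done
```

```text
z 64.263 mm F [-7.8 -2.3 23. ] T [-0.43   1.678 -0.064]
z 64.300 mm F [-9.2 -2.4 21.6] T [-0.456  1.926 -0.015]
z 64.755 mm F [-3.3 -1.8  3.3] T [-0.191  0.672 -0.025]
z 64.926 mm F [-0.9 -0.6  2.7] T [-0.133  0.319  0.028]
z 65.043 mm F [-2.  -1.2  2.6] T [-0.109  0.369 -0.058]
z 65.273 mm F [-1.8 -0.5  2.5] T [-0.13   0.207  0.021]
z 65.404 mm F [-0.3 -0.6  1.5] T [-0.067  0.182  0.018]
z 65.539 mm F [-0.7 -0.5  0.4] T [-0.029  0.007  0.007]
z 65.649 mm F [ 0.3 -1.2 -1.9] T [-0.022 -0.103  0.02 ]
```

```bash
for i in 1 2; do python3 -m inch '[[-1,0,0,0.1,0.15],[-1,0,0,0.1,0.15],[-1,0,0,0.1,0.15]]' 25 | grep -E 'pos|tool'; python3 z.py; done
```

```text
position: [0.4986, 0.0716, 0.0654]
tool_rot: [-0.557, -3.077, -0.006]
z 65.416 mm F [ 0.1 -0.8 -0.6] T [-0.009 -0.079  0.03 ]
position: [0.499, 0.0717, 0.0653]
tool_rot: [-1.251, -2.866, -0.001]
z 65.260 mm F [ 0.3 -1.  -0.5] T [-0.081 -0.206  0.061]
```

```bash
for i in 1 2; do python3 -m inch '[[-1,0,0,0.1,0.15],[-1,0,0,0.1,0.15],[-1,0,0,0.1,0.15]]' | grep -E 'pos|tool'; python3 z.py; done; python3 -m inch '[[-1,0,0,0,0]]' | grep -E 'pos|tool'; for i in 1 2 3 4; do python3 -m inch '[[-1,0,0,0.5,0],[-1,0,0,0,0]]' >/dev/null; python3 z.py; done;python3 -m inch '[[-1,0,0,1.5,0]]' >/dev/null; python3 z.py;python3 -m inch '[[-1,0,0,0,0]]' >/dev/null; python3 z.py
```

```text
position: [0.4993, 0.0716, 0.0651]
tool_rot: [-1.879, -2.502, 0.003]
z 65.057 mm F [ 0.6 -0.8 -0.7] T [-0.183 -0.188  0.027]
position: [0.4995, 0.0712, 0.0649]
tool_rot: [-2.406, -2.003, 0.007]
z 64.872 mm F [-0.7 -1.  -0.2] T [-0.319 -0.15   0.073]
position: [0.4995, 0.0712, 0.0649]
tool_rot: [-2.404, -2.005, 0.007]
z 64.768 mm F [-1.9 -0.7  1. ] T [-0.274  0.017 -0.061]
z 64.712 mm F [-1.2 -0.5  0.1] T [-0.334  0.113 -0.023]
z 64.661 mm F [-1.9 -1.1  2.3] T [-0.354  0.232 -0.005]
z 64.623 mm F [-1.6 -0.9  2. ] T [-0.345  0.242 -0.038]
z 64.331 mm F [-7.1 -2.3 19. ] T [-0.521  1.421  0.026]
z 64.678 mm F [-2.4 -2.3  2.4] T [-0.474  0.375  0.016]
```

```bash
python3 -m inch '[[-1,0,0,-0.3,0.15],[-1,0,0,0,0.15],[-1,0,0,0,0]]' | grep -E 'pos|tool'; python3 z.py;  python3 -m inch '[[0,0,0,0,0],[0,0,0,0,0],[0,0,0,0,0]]'; python3 -m inch '[[0,0,0,-15,0],[0,0,0,-15,0],[0,0,0,0,-0.18],[0,0,0,0,-0.18],[0,0,0,0,-0.18]]' |grep time; python3 -m inch '[[0,0,0,0,-0.18],[0,0,0,0,-0.18],[0,0,0,0,-0.18],[0,0,0,0,-0.18],[0,0,0,0,0]]'; python3 -c "
from h import *
st();im=ctrl.get_image('wrist');np.save('w3.npy',im,allow_pickle=True);save(im,'w3')"
```

```text
position: [0.4997, 0.071, 0.0646]
tool_rot: [-2.678, -1.622, 0.01]
z 64.582 mm F [-3.5 -1.6  4.9] T [-0.427  0.344 -0.029]
time: 15.0
position: [0.4999, 0.0719, 0.0638]
tool_rot: [-2.673, -1.629, 0.008]
ft_force: [-0.5, 0.1, 0.4]
grip_width: 0.489
time: 15.62
time: 16.25
position: [0.5061, 0.0728, 0.1076]
tool_rot: [1.145, 2.925, 0.02]
ft_force: [-0.2, -0.4, 0.3]
grip_width: 0.501
{'time': 16.25, 'position': [0.5061, 0.0728, 0.1076], 'tool_rot': [1.1448, 2.9252, 0.0198], 'ft_force': [-0.2475, -0.3775, 0.3061], 'torque': [-0.0153, 0.0445, -0.0655], 'grip_width': 0.5007}
R [[-0.734, 0.679, 0.005], [0.679, 0.734, 0.012], [0.004, 0.012, -1.0]]
```

```bash
python3 -m inch '[[0,4,-5.4,0,0],[0,0,0,20,0],[0,0,0,5,0],[0,0,0,0,0],[0,0,0,0,0]]' | grep pos; python3 -c "
from h import *
s=st();R=Ro.from_rotvec(s['tool_rot']).as_matrix();print((R.T@(np.array([.4995,.0715,.065])-s['position'])*1000).round(1))"
```

```text
position: [0.4996, 0.0718, 0.0841]
{'time': 16.925, 'position': [0.4996, 0.0718, 0.0841], 'tool_rot': [1.1571, 2.9185, 0.0223], 'ft_force': [-0.181, -0.2996, 0.7273], 'torque': [-0.023, 0.047, 0.01], 'grip_width': 0.4952}
R [[-0.728, 0.685, 0.007], [0.685, 0.728, 0.012], [0.003, 0.014, -1.0]]
[-0.2 -0.5 19.1]
```

View pics/w3.png

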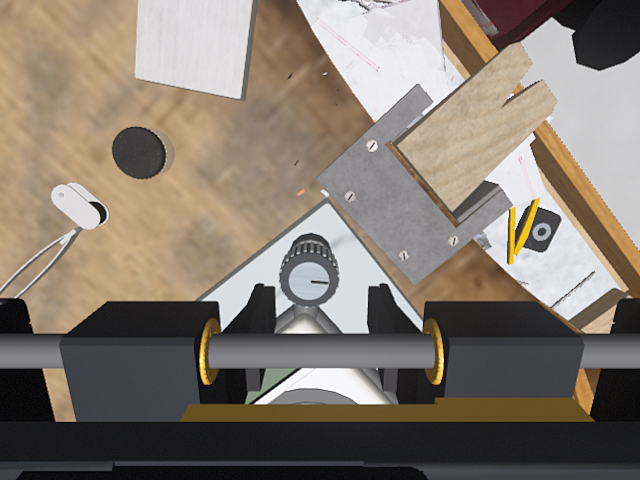

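```bash
python3 -m inch '[[0,0,0,14,0],[0,0,0,4,0],[0,0,0,0,0],[-0.3,0,0,0,0],[-0.3,0,0,0,0]]' 10 | grep pos; python3 -m inch '[[-1,0,0,0,0],[-1,0,0,0,0],[-1,0,0,0,0]]' 25; python3 z.py; for i in 1 2 3 4; do python3 -m inch '[[-1,0,0,0.4,0],[-1,0,0,0,0]]' >/dev/null; python3 z.py; done;python3 -m inch '[[-1,0,0,1.5,0]]' >/dev/null; python3 z.py;python3 -m inch '[[-1,0,0,0,0]]' >/dev/null; python3 z.py;  for i in 1 2 3 4 5 6; do python3 -m inch '[[-1,0,0,-0.4,0],[-1,0,0,0,0]]' >/dev/null; python3 z.py; done
```

```text
position: [0.5, 0.072, 0.0654]
time: 17.92
position: [0.4992, 0.0711, 0.0654]
tool_rot: [1.159, 2.919, 0.02]
ft_force: [-1.3, -0.2, -0.4]
grip_width: 0.347
z 65.422 mm F [-1.3 -0.2 -0.4] T [-0.205  0.289  0.014]
z 65.406 mm F [-1.6 -1.4  1. ] T [-0.286  0.395  0.026]
z 65.384 mm F [-3.1 -0.3  2.1] T [-0.279  0.513  0.011]
z 65.358 mm F [-2.9 -1.1  3.2] T [-0.278  0.593  0.09 ]
z 65.363 mm F [-2.4 -1.2  3.6] T [-0.292  0.598  0.027]
z 65.112 mm F [-7.2 -2.8 18.7] T [-0.679  1.754  0.033]
z 65.394 mm F [-3.1 -2.2  1.5] T [-0.241  0.716  0.079]
z 65.352 mm F [-2.6 -3.   3.4] T [-0.296  0.491  0.027]
z 65.402 mm F [-1.8 -1.   2.4] T [-0.286  0.464  0.004]
z 65.402 mm F [-1.6 -1.5  1.6] T [-0.233  0.358  0.041]
z 65.422 mm F [-1.1 -1.   0.2] T [-0.178  0.171 -0.023]
z 65.526 mm F [-0.8 -1.  -1.1] T [-0.16   0.095  0.03 ]
z 65.619 mm F [ 0.3 -0.3 -2.9] T [-0.132 -0.029  0.024]
```

```bash
python3 -m inch '[[-1,0,0,0.2,0],[-1,0,0,0.2,0]]' | grep tool; python3 z.py; python3 -m inch '[[-1,0,0,0,0.17],[-1,0,0,0,0.17],[-1,0,0,0,0.17],[-1,0,0,0,0.17],[-1,0,0,0,0]]'|grep tool; python3 z.py; for i in 1 2 3 ; do python3 -m inch '[[-1,0,0,0.4,0],[-1,0,0,0,0]]' >/dev/null; python3 z.py; done; for i in 1 2 3 4 5 6 7 8; do python3 -m inch '[[-1,0,0,-0.5,0],[-1,0,0,0,0]]' >/dev/null; python3 z.py; done
```

```text
tool_rot: [1.159, 2.919, 0.02]
z 65.452 mm F [-0.7 -0.5 -1. ] T [-0.2    0.175  0.032]
tool_rot: [-2.087, -2.343, -0.019]
z 65.434 mm F [-0.8 -1.  -3.3] T [-0.207  0.029 -0.084]
z 65.436 mm F [-0.1 -0.9 -2.2] T [-0.271  0.088 -0.091]
z 65.399 mm F [-2.2 -0.5 -0.6] T [-0.302  0.231 -0.044]
z 65.374 mm F [-3.  -0.3  1. ] T [-0.335  0.425 -0.106]
z 65.397 mm F [-1.2 -1.7  1.9] T [-0.289  0.279 -0.106]
z 65.395 mm F [-0.4 -1.6 -0.8] T [-0.255  0.133 -0.037]
z 65.446 mm F [-0.4  0.1 -2.7] T [-0.24  -0.046 -0.056]
z 65.555 mm F [ 0.2 -1.1 -5.3] T [-0.188 -0.236 -0.041]
z 65.701 mm F [ 1.3 -1.  -6.4] T [-0.14  -0.352 -0.039]
z 65.846 mm F [ 2.3 -0.1 -8.1] T [-0.136 -0.515 -0.048]
z 65.958 mm F [ 2.1 -1.1 -9.5] T [-0.172 -0.606 -0.082]
z 66.104 mm F [  2.4  -0.8 -10.5] T [-0.153 -0.709 -0.062]
```

```bash
python3 -m inch '[[-1,0,0,0.4,0],[-1,0,0,0.4,0],[-1,0,0,0.3,0],[-1,0,0,0.2,0]]' >/dev/null; python3 z.py; python3 -m inch '[[-1,0,0,0,0.13],[-1,0,0,0.0,0]]'|grep tool; python3 z.py; python3 -m inch '[[0,0,0,0,0],[0,0,0,0,0],[0,0,0,0,0]]' | grep -E "tool|pos|grip"
```

```text
z 65.701 mm F [ 0.7  0.1 -5.7] T [-0.162 -0.335 -0.017]
tool_rot: [-2.23, -2.208, -0.018]
z 65.726 mm F [ 0.5 -1.2 -8.2] T [-0.237 -0.365 -0.069]
position: [0.5006, 0.0719, 0.0682]
tool_rot: [-2.225, -2.213, -0.024]
grip_width: 0.488
```

```bash
python3 -m inch '[[0,0,0,-30,0],[0,0,0,-55,0],[0,-30,0,-20,0],[0,-55,10,0,0],[0,-60,10,0,0]]'|grep pos; python3 -m inch '[[0,-60,10,0,0],[0,-60,10,0,0],[0,-40,10,0,0],[0,0,0,0,0],[0,0,0,0,0]]'; python3 -c "
from h import *
st();im=ctrl.get_image('wrist');np.save('w4.npy',im,allow_pickle=True);save(im,'w4')"
```

```text
position: [0.5217, -0.0712, 0.1777]
time: 26.68
position: [0.5547, -0.2407, 0.1786]
tool_rot: [2.211, 2.226, 0.037]
ft_force: [-0.7, 0.8, -0.7]
grip_width: 0.498
{'time': 26.675, 'position': [0.5547, -0.2407, 0.1786], 'tool_rot': [2.2111, 2.2259, 0.037], 'ft_force': [-0.6782, 0.8486, -0.7292], 'torque': [-0.0588, 0.0663, 0.0105], 'grip_width': 0.4982}
R [[-0.007, 1.0, 0.019], [1.0, 0.007, 0.014], [0.014, 0.019, -1.0]]
```

View pics/w4.png

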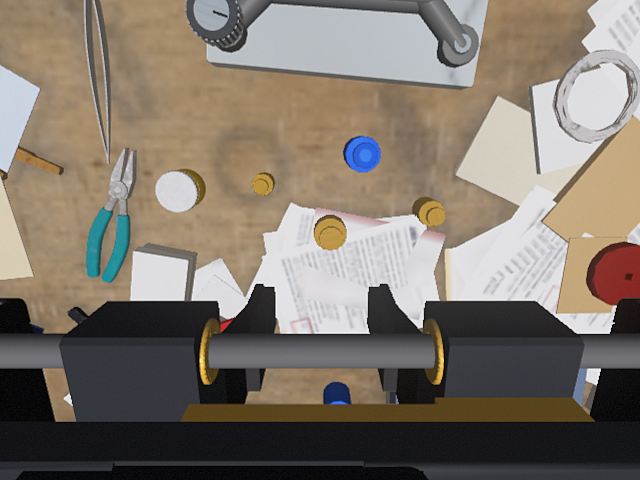

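```bash
python3 -c "
from h import *
im=np.load('w4.npy',allow_pickle=True).item()
s=ctrl.get_state();R=Ro.from_rotvec(s['tool_rot']).as_matrix()
for p in (pt(im,331,231),pt(im,331,231,.0465)):
  print(p.round(4)); p[2]=.010; print((R.T@(p-s['position'])*1000).round(1))
c=im['color'][190:270,290:370].astype(int);m=(c[:,:,0]-c[:,:,2]>60);v,u=np.nonzero(m);print(u.mean()+290,v.mean()+190,len(u),u.min()+290,u.max()+290,v.min()+190,v.max()+190)
"
```

```text
[ 0.5645 -0.2382  0.0455]
[  0.2   6.6 168.9]
[ 0.5645 -0.238   0.0465]
[  0.4   6.5 168.9]
329.7433090024331 233.33211678832117 822 314 345 215 249
```

```bash
python3 -m inch '[[0,-1,6.6,40,0],[0,0,0,40,0],[0,0,0,25,0],[0,0,0,0,0],[0,0,0,0,0]]'|grep pos; python3 -c "
from h import *
s=st();R=Ro.from_rotvec(s['tool_rot']).as_matrix();print((R.T@(np.array([.5645,-.239,.010])-s['position'])*1000).round(1))"
```

```text
position: [0.5672, -0.2307, 0.0742]
{'time': 27.35, 'position': [0.5672, -0.2307, 0.0742], 'tool_rot': [2.1951, 2.24, 0.0485], 'ft_force': [-0.1437, 0.0397, -0.0423], 'torque': [-0.059, 0.0477, 0.018], 'grip_width': 0.4973}
R [[-0.02, 0.999, 0.025], [1.0, 0.02, 0.019], [0.018, 0.026, -1.0]]
[-9.4 -4.5 64. ]
```

```bash
python3 -m inch '[[0,-9,-4,10,0],[0,0,0,0,0],[0,0,0,0,0]]'|grep pos; python3 -c "
from h import *
s=st();R=Ro.from_rotvec(s['tool_rot']).as_matrix();print((R.T@(np.array([.5645,-.239,.010])-s['position'])*1000).round(1))"
```

```text
position: [0.565, -0.2406, 0.0663]
{'time': 27.725, 'position': [0.565, -0.2406, 0.0663], 'tool_rot': [2.1918, 2.2377, 0.0526], 'ft_force': [-0.6861, 0.1662, 0.9866], 'torque': [-0.0761, 0.0282, 0.0379], 'grip_width': 0.5021}
R [[-0.021, 0.999, 0.03], [1.0, 0.02, 0.018], [0.017, 0.03, -0.999]]
[ 0.6 -2.2 56.3]
```

```bash
python3 -m inch '[[0,0.6,-2,18,0],[0,0,0,0,0],[0,0,-0.5,16,0],[0,0,0,0,0]]'|grep pos;python3 -m inch '[[0,0,-0.3,12,0],[0,0,0,0,0],[0,0,0,5,0],[0,0,0,0,0]]'; python3 -c "
from h import *
s=st();R=Ro.from_rotvec(s['tool_rot']).as_matrix();print((R.T@(np.array([.5645,-.239,.010])-s['position'])*1000).round(1))"
```

```text
position: [0.5631, -0.239, 0.0295]
time: 28.72
position: [0.5635, -0.2388, 0.0113]
tool_rot: [2.192, 2.238, 0.052]
ft_force: [-0.4, -0.2, -0.5]
grip_width: 0.501
{'time': 28.725, 'position': [0.5635, -0.2388, 0.0113], 'tool_rot': [2.1921, 2.2382, 0.0522], 'ft_force': [-0.4001, -0.194, -0.4553], 'torque': [-0.0751, 0.0877, 0.0044], 'grip_width': 0.5008}
R [[-0.021, 0.999, 0.029], [1.0, 0.021, 0.018], [0.017, 0.03, -0.999]]
[-0.2  0.9  1.3]
```

Close gently, lift a bit and check.

```bash
python3 -m inch '[[-0.3,0,0,0,0],[-1,0,0,0,0],[-1,0,0,0,0],[-1,0,0,0,0],[-1,0,0,0,0]]' 12|grep -E 'pos|for|grip'; python3 -m inch '[[-1,0,0,-20,0],[-1,0,0,-45,0],[-1,0,0,-50,0],[-1,0,0,-20,0],[-1,0,0,0,0]]'; python3 -c "
from h import *
st();im=ctrl.get_image('scene');np.save('s3.npy',im,allow_pickle=True);save(im,'s3',(170,120,410,300),3.3)"
```

```text
position: [0.5646, -0.2391, 0.0121]
ft_force: [0.7, -0.8, -1.1]
grip_width: 0.326
time: 29.98
position: [0.5581, -0.2421, 0.1542]
tool_rot: [2.194, 2.236, 0.052]
ft_force: [-0.6, -0.1, -1.6]
grip_width: 0.325
{'time': 29.975, 'position': [0.5581, -0.2421, 0.1542], 'tool_rot': [2.1941, 2.2363, 0.0518], 'ft_force': [-0.584, -0.1169, -1.6447], 'torque': [-0.0911, 0.106, 0.0664], 'grip_width': 0.3246}
R [[-0.019, 0.999, 0.029], [1.0, 0.019, 0.018], [0.017, 0.029, -0.999]]
```

View pics/s3.png

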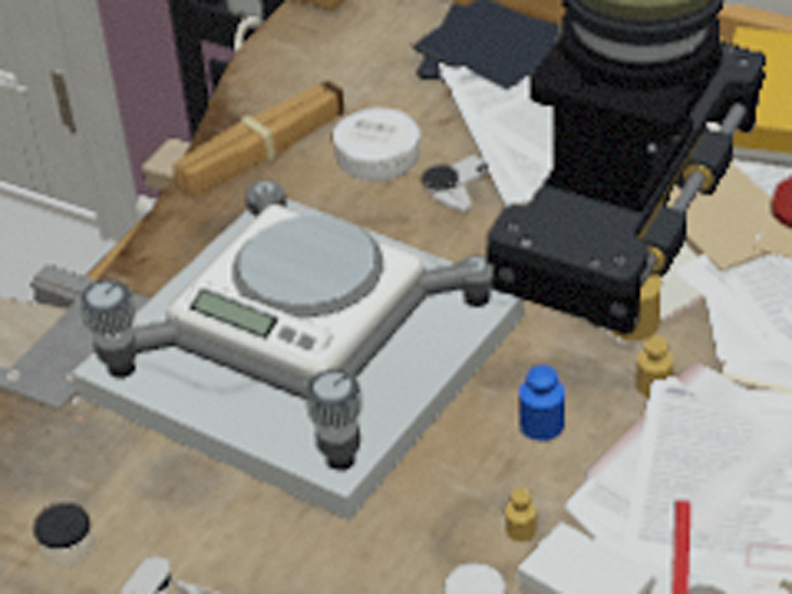

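```bash
python3 -m inch '[[-1,35,6,0,0],[-1,50,8,0,0],[-1,50,8,0,0],[-1,45,8,0,0],[-1,25,4,0,0]]'|grep pos; python3 -m inch '[[-1,0,0,0,0],[-1,0,0,0,0],[-1,0,0,0,0]]'|grep pos; python3 -c "
from h import *
s=st();R=Ro.from_rotvec(s['tool_rot']).as_matrix();print((R.T@(np.array([.591,-.015,.0946])-s['position'])*1000).round(1))
im=ctrl.get_image('wrist');np.save('w5.npy',im,allow_pickle=True);save(im,'w5')"
```

```text
position: [0.5832, -0.0339, 0.1506]
position: [0.581, -0.0339, 0.1476]
{'time': 31.025, 'position': [0.581, -0.0339, 0.1476], 'tool_rot': [-2.2052, -2.2326, -0.0277], 'ft_force': [0.6466, -0.1705, -0.7005], 'torque': [-0.0681, 0.0631, -0.0012], 'grip_width': 0.3287}
R [[-0.012, 1.0, 0.01], [1.0, 0.012, 0.015], [0.015, 0.01, -1.0]]
[18.   9.7 53.3]
```

View pics/w5.png

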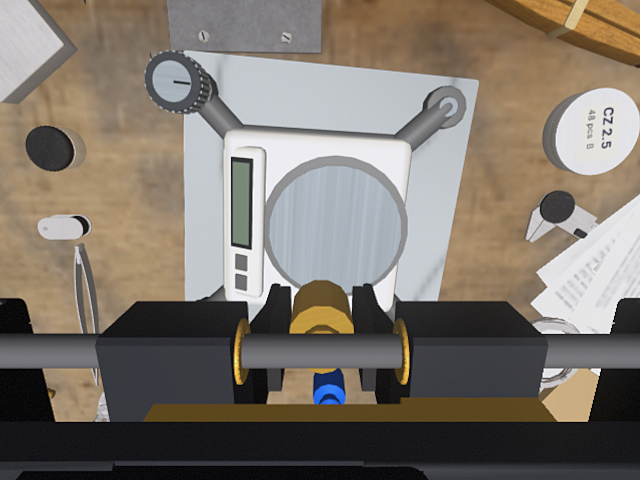

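```bash
python3 -c "
from h import *
im=np.load('w5.npy',allow_pickle=True).item();print(pt(im,336.5,225,.0785),pt(im,336,225))"; python3 -m inch '[[-1,18,9.7,20,0],[-1,0,0,0,0],[-1,0,0,0,0],[-1,0,0,0,0]]'|grep pos; python3 -c "
from h import *
s=st();R=Ro.from_rotvec(s['tool_rot']).as_matrix();print((R.T@(np.array([.591,-.015,.0946])-s['position'])*1000).round(1))"
```

```text
[ 0.59039388 -0.01122545  0.0785    ] [ 0.59004048 -0.01107255  0.07917113]
position: [0.5911, -0.0161, 0.1259]
{'time': 31.575, 'position': [0.5911, -0.0161, 0.1259], 'tool_rot': [-2.2084, -2.2294, -0.0259], 'ft_force': [-0.1322, 0.5565, -1.8305], 'torque': [-0.0585, 0.0623, -0.0106], 'grip_width': 0.3251}
R [[-0.01, 1.0, 0.009], [1.0, 0.009, 0.014], [0.014, 0.009, -1.0]]
[ 0.7 -0.4 31.3]
```

Pan seen at (336,225) → (0.590,-0.011); consistent within 4 mm. Lower gently, aiming at (0.591,-0.0135).

```bash
python3 -m inch '[[-1,2.5,0,15,0],[-1,0,0,0,0],[-1,0,0,10,0],[-1,0,0,0,0],[-1,0,0,0,0]]'|grep pos; for i in 1 2 3 4; do python3 -m inch '[[-1,0,0,2,0],[-1,0,0,0,0]]'|grep pos; python3 z.py; done
```

```text
position: [0.5912, -0.0136, 0.0994]
position: [0.5915, -0.0137, 0.0976]
z 97.580 mm F [-0.8  0.1 -1.2] T [-0.016  0.089 -0.007]
position: [0.5917, -0.0137, 0.0957]
z 95.716 mm F [-0.1  0.9 -2. ] T [-0.051  0.072  0.022]
position: [0.5917, -0.0136, 0.0936]
z 93.604 mm F [ 0.1  0.4 -2.1] T [-0.078  0.055 -0.056]
position: [0.5917, -0.0135, 0.0914]
z 91.436 mm F [-0.4 -0.3 -1.2] T [-0.079  0.054 -0.028]
```

```bash
for i in 1 2 3 ; do python3 -m inch '[[-1,0,0,0.7,0],[-1,0,0,0,0]]'|grep pos; python3 z.py; done
```

```text
position: [0.592, -0.0136, 0.0911]
z 91.110 mm F [ 0.5  0.1 -1.9] T [-0.038  0.068 -0.03 ]
position: [0.592, -0.0136, 0.0911]
z 91.080 mm F [-0.8 -1.  -1.2] T [-0.04   0.195  0.005]
position: [0.592, -0.0137, 0.0911]
z 91.052 mm F [-0.7 -0.4  0.6] T [-0.055  0.284 -0.085]
```

```bash
python3 -m inch '[[-1,0,0,0.7,0],[-1,0,0,0,0]]'>/dev/null; python3 z.py; python3 -m inch '[[-0.3,0,0,0,0],[-0.2,0,0,0,0],[0,0,0,0,0],[0,0,0,0,0],[0,0,0,0,0]]'|grep -E 'pos|grip'; python3 z.py
```

```text
z 91.027 mm F [-1.7 -0.1  0.1] T [-0.083  0.388 -0.009]
position: [0.5929, -0.0136, 0.0903]
grip_width: 0.496
z 90.331 mm F [ 0.6  0.  -0.2] T [-0.096  0.093  0.019]
```

```bash
python3 -m inch '[[0,0,0,-20,0],[0,0,0,-40,0],[0,0,0,-50,0],[0,-40,0,-20,0],[0,-50,0,0,0]]'|grep pos; python3 -m inch '[[0,-50,0,0,0],[0,-20,0,0,0],[0,0,0,0,0],[0,0,0,0,0],[0,0,0,0,0]]'|grep -E 'time|pos'; python3 -c "
from h import *
im=ctrl.get_image('scene');t=ctrl.get_image('top');np.save('t4.npy',t,allow_pickle=True)
a=cv2.resize(im['color'][150:290,170:400],None,fx=3.4,fy=3.4);b=cv2.resize(t['color'][150:270,180:360],None,fx=0.92*782/180/1.0*.4,fy=.92*782/180*.4)
o=np.zeros((600,800,3),np.uint8);a=a[:380];o[:a.shape[0],:a.shape[1]]=a;h=min(b.shape[0],600-a.shape[0]);o[a.shape[0]:a.shape[0]+h,:b.shape[1]]=b[:h]
cv2.imwrite('pics/f.png',o[:,:,::-1])"
```

```text
position: [0.5939, -0.1022, 0.2294]
time: 36.08
position: [0.5958, -0.1775, 0.2357]
```

View pics/f.png

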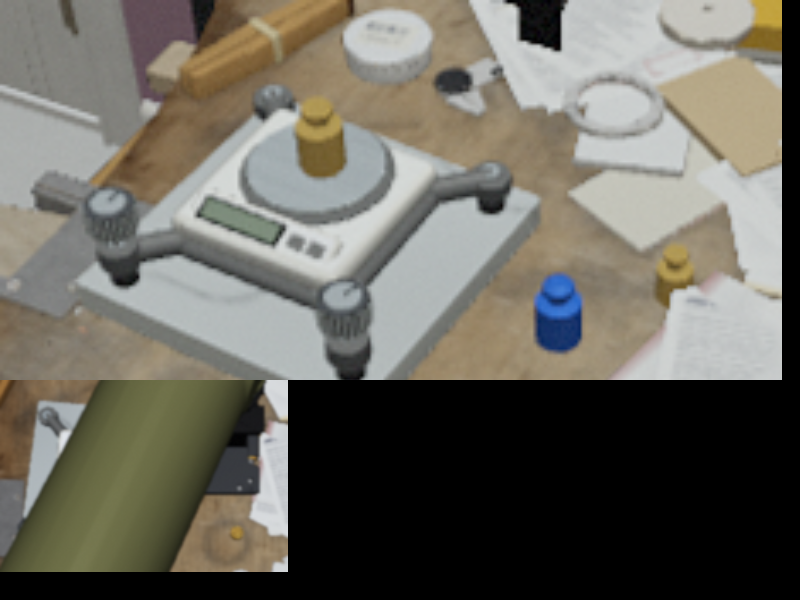

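```bash
python3 -c "
from h import *
st();print(ctrl.close_job())"
```

```text
{'time': 36.175, 'position': [0.5958, -0.1774, 0.2355], 'tool_rot': [2.1994, 2.2307, 0.0462], 'ft_force': [-0.037, -0.3005, -0.0952], 'torque': [-0.0783, 0.0379, 0.0602], 'grip_width': 0.498}
R [[-0.014, 1.0, 0.027], [1.0, 0.014, 0.015], [0.015, 0.027, -1.0]]
the job is handed in; nothing more can be done
None
```

I turned the front left screw down about 2.8 rad and set the 200 g weight on the pan, then handed the job in at about 36 s. No verdict is reported.

- **Screw:** Pressing on the knob first showed a gap of about 0.85 mm. After about 1.95 rad the foot just touched. About 0.83 rad more followed: a lift test 0.7 rad past touch put the foot load at roughly 4.5 N, and I added the last 0.13 rad, for an estimated 5–6 N.
- **Weight:** I lowered the largest brass weight at world (0.592, -0.014), straight onto the pan until contact, pressing lightly. Two estimates of the pan centre, (0.591, -0.015) and (0.590, -0.011), differ by about 4 mm, well inside the 20 mm allowed.
- **Last look:** The scene picture shows the weight upright within a few millimetres of the pan's middle. The blue and medium weights stand where they were, and the hand is well clear.

**Not checked:** I did not test the load on the other three feet. The load on the front left foot is inferred from the lift test, not read directly, and I did not repeat that test after the last 0.13 rad. In the last top view the arm hid the scale and most of the bench, so I did not confirm the jar, loupe and bench block at the end, though the arm never went near them low down.

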